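Hang the weighing pan and zero the scale

ROBOT

A 6-joint arm with a two-finger parallel gripper is mounted at the origin on a cart in front of the work surface, level with it; the furniture and walls round the work are solid. World frame = base frame: x ahead of the robot, y to its left, z up, the work surface at z = 0. Lengths are in m, angles in rad, forces in N, time in s.
With the tool pointing down it reaches from about 0.3 to 0.875 m from the base axis. Payload 6.4 kg.
Tool frame: the origin (TCP) lies midway between the tips of the shut fingers; the grasp point (between the pads) lies 19 mm behind it (ctrl.pinch_z is the distance from the TCP to the grasp point, in m); z points along the fingers, y is the line along which they close (so a half turn about z gives the same grasp; the last joint's range is limited). The gripper opens to 85 mm and grips with 20 to 120 N. Pads are 22 mm wide; open, the fingers measure 114 mm over their backs; the gripper's body (76 mm by 85 mm) begins 54 mm behind the grasp point. The pads swing forward as they close: fully open they stand 13 mm farther back than shut.
Start: joints at [-1.4, 0.181, 1.607, -0, 1.354, -0.206], TCP at [0.212, -0.535, 0.231] pointing down, gripper open.
Joint ranges: [-2.99, 2.99], [-0.89, 2.07], [0.3, 2.58], [-1.14, 4.28], [0, 2.63], [-3.12, 3.12]. Speed limits (rad/s): [2.57, 2.57, 3.01, 3.14, 3.14, 3.14].

INTERFACE

Orientations are given as a unit quaternion [w, x, y, z].
In Python, from bench import ctrl gives the robot as it stands.
- The arm moves only by the tool apply_moves, never from a script. Its argument "moves" is a list of rows, each an object with "jaw": the opening, from 0 (shut) to 1 (fully open); "offset": the shift along the tool's x, y, z in mm, a list of three; "rot": the turn, a rotation vector about the tool's x, y, z in degrees, a list of three. In form: [{"jaw": jaw, "offset": [dx, dy, dz], "rot": [ax, ay, az]}, ...]. A call has exactly 5 rows; each row shifts and turns the commanded pose from where the row before left it, along the tool's axes as they then stand; what a row does not reach is not made up. A row lasts 1/8 s, in which the tool goes at most 62.5 mm and 10.7 degrees, less where a joint would pass 70% of its speed; a pose out of reach is approached as far as the arm can. A call is refused whole if a number of a shift passes 62.5 or a number of a turn 10.7, either way. A call with a gripper value outside its range is refused whole. The fingers move at their own pace and stop on an object; the grip force is fixed at half the most. Time passes only in rows, so rows that do not move let the fingers close, or fill a call up. It gives the time, the measured TCP pose, the force, the opening and the grip force at its end, in the units of the state.
- ctrl.get_obs(): the state, without advancing time (a new reading comes with each control period).
- ctrl.camera(name): name is "scene" or "side" or "wrist"; returns (picture, depth): 420x560x3 uint8, red, green, blue; 420x560 float32, m along the optical axis (not along the pixel's ray), 0 where there is no reading.
- ctrl.camera_params(name): a dict with "K" (3x3 intrinsics, pixels), "cam_to_world" (4x4, takes a point from camera to world coordinates); the wrist camera has in their place "mount" (4x4, takes a point from camera to tool coordinates, whose origin is the TCP and whose axes are the flange's). Camera axes: x right, y down, z forward; pixel columns grow to the right and rows downward; lengths in m; the calibration is good to about 2 mm. A picture is of the moment at which its call begins: read the wrist's pose just before it. camera_params takes no time and is no camera call.
- ctrl.hand_in(): hands the job in; it is judged then, once.
Trained networks look in the newest picture that a camera, given by its name, has taken for a name from the list of things; names that differ only in an ending like _2 or _b are one class to them, and where a whole thing is asked for, a point or a joint stands for the part that bears it (a point fixed in the world has none). Each returns a list of dicts, best first, with "score" (0 to 1); they miss things now and then, are a little off and sometimes report something else, mostly with a low value. They report only what shows in the picture. A call takes as long as a camera call.
- ctrl.outline_of(camera, target): "region" (420x560 bool, what is visible of it) and "position" ([column, row] in pixels, amid what is visible of it).
The state is a dict: "time_s": time; "q": joint angles; "dq": joint speeds; "joint_efforts": joint torques, N m; "eef_pos": TCP position; "eef_rot": TCP orientation; "wrist_force": force on the tool from outside, world axes, zero at the start; "torque": the same for the moment, N m; "opening": opening from 0.0 (shut) to 1.0 (fully open); "grasp_force": force on a finger pad.
Only numpy, scipy, OpenCV 4.12 (cv2) and the standard library are available. Lean on these libraries where they do the work, as an engineer would, in place of code of your own. Each camera call takes 0.05 s, during which the arm holds its last target. There are 200 camera calls.

TASK

To get the kitchen scale ready for weighing, hang its empty pan by the bail on the sprung hook, lowering it gently until the hook has taken the weight, then let go and wait until the pan hangs still. Then turn the black knob on top of the scale until the red 0 stands in the middle of the little window. Leave the tumbler, the garlic and the salt shaker where they are.

Things in the scene. Friction and masses are not known exactly. Their poses are not given: they have to be found in the camera images.
- pan_knob (a point): Centre of the dark wooden knob by which the weighing pan (round, steel, 0.3 to 0.5 kg, standing on the worktop at first) is carried. The knob is round, 26 mm across, 33 mm high, on an 8 mm stem over the crown of the pan's wire bail; its centre is 168 mm above the pan's underside. z points up the stem, x along the bail's wire (either way round will do).
- pan_eye (a point): Crown of the pan's stiff bail (5 mm wire, 133 mm wide, fixed to the 128 mm wide, 40 mm high pan), on the wire's centre, 36 mm below pan_knob and 20 mm below the knob's underside. The hook should hold it here; the wire rises a little to this point from both sides, along x. Under the wire it is open down to the pan's rim, 90 mm below.
- hook_seat (a point): Where the centre of the wire rests in the hook, a 7 mm steel rod out of the side of the scale's column. Moves with the hook; 209 mm up unloaded, 120 mm from the column's axis. y points out along the hook to its upturned tip, 20 mm on, whose top is 15.5 mm above this point (rod on the column side: 9.5 mm). The wire goes over the tip and lies across the hook, along x. Foot plate below: 15 mm high.
- hook (a joint): How far the sprung hook has dipped, m: 0 unloaded, positive downward, at most 0.065. Spring 160 N/m: the dip is load / 160, so 18 to 31 mm under the pan. It bobs for a second or two after a change of load.
- dial_knob (a point): Centre of the grip of the black fluted knob on top of the scale: 40 mm across, 24 mm high, upright axis, top 12 mm above this point, turns lightly (0.005 N m). Knob and numbered drum (inside the white head, 86 mm square, top at 290 mm) are one piece and this frame turns with them: the red 0 is in the middle of the window when its x axis is parallel to that of window.
- dial (a joint): Turn of knob and drum on the scale's spindle, rad, positive counter-clockwise seen from above. The load turns the spindle too: the drum's whole turn away from 0 in the window is this value plus 41 rad/m times hook. Numbers 0 to 9 stand 0.628 rad apart (250 g each); turning clockwise from above lowers the number.
- zero_mark (a point): Middle of the red 0 on the white drum's surface, 36.5 mm from the knob's axis and 43.5 mm below dial_knob. It turns with the knob.
- window (a point): Middle of the window (28 mm wide, 31 mm high, steel frame, small red index marks) in the front of the scale's white head, on the drum's surface. x points from it to the drum's axis, 36.5 mm away; z up. Fixed to the scale's stand, which stands firm on the worktop.
- tumbler: Clear drinking glass, 80 mm across, 91 mm high, origin at the centre of its underside. Leave it alone.
- garlic: Bulb of garlic, 60 mm, origin at the centre of its underside. Leave it alone. It lies at the left end of the worktop, near the tall cupboard that closes it off from about y = 0.5 on (x over 0.3); wall cupboards hang over the back, from about x = 0.58 and z = 0.48.
- salt: Glass salt shaker, 44 mm across, 90 mm high, origin at the centre of its underside. Leave it alone.

How it is judged:
On the way, in this order (a step that is already met when the one before it is completed fails the run):
1. the pan hangs by its bail in the hook, let go and at rest (distance between pan_eye and hook_seat below 0.012 m and value of joint hook above 0.014 m and velocity of joint hook between -0.01 and 0.01 m/s and linear speed of pan below 0.04 m/s and angle between pan's own z axis and vertical below 0.15 rad and contact force between pan and the arm below 0.05 N and contact force between pan and the fingers below 0.05 N), for 0.4 s.
2. the red 0 stands in the middle of the window (distance between zero_mark and window below 0.005 m), for 0.2 s.
At the end, for the whole second after the job is handed in: The pan hangs free and level (within 0.15 rad) by its bail in the bottom of the hook (crown within 12 mm of the seat), its weight carried by the spring (dip over 14 mm), moving slower than 0.05 m/s, and the middle of the red 0 is within 5 mm of the middle of the window (distance between pan_eye and hook_seat below 0.012 m and value of joint hook above 0.014 m and linear speed of pan below 0.05 m/s and angle between pan's own z axis and vertical below 0.15 rad and distance between zero_mark and window below 0.005 m); the robot touches nothing.
It fails at once if the pan is dropped onto the hook or the spring is jerked (hook faster than 0.25 m/s) (velocity of joint hook above 0.25 m/s or velocity of joint hook below -0.25 m/s).
It fails at once if the tumbler, garlic or salt shaker is shifted by more than 30 mm (distance of any of tumbler, garlic, salt from where it was at the start of the episode above 0.03 m).
It also fails if it takes over 54 s, if anything falls off the work surface, if the arm or the gripper's body presses on something with over 40 N, if the wrist force passes 120 N, or if a joint passes its speed limit or range.

## Working session

There is one attempt and no reset: what is moved stays moved. The work goes in short steps, Python scripts to look and compute and a tool call to move; the robot and the scene stay as the last step left them, time stands still between calls to the robot, and variables do not carry over. Pictures are saved under pics/ and viewed, at most 10 in all, crops included, and the job is handed in when it is done.

Besides the shell and the picture viewer there is one more tool, called after ">>>" in YAML: its name, and indented under it one key for each argument. apply_moves: Moves the arm, as the interface text tells. Its arguments: {"type":"object","properties":{"moves":{"type":"array"}},"required":["moves"]}

```bash
mkdir -p pics; ls; cat > h.py <<'E'
import numpy as np, cv2
from scipy.spatial.transform import Rotation as R
from bench import ctrl
def T(name):
    p=ctrl.camera_params(name); K=np.array(p["K"])
    if name!="wrist": return K,np.array(p["cam_to_world"])
    o=ctrl.get_obs(); M=np.eye(4); q=o["eef_rot"]; M[:3,:3]=R.from_quat([q[1],q[2],q[3],q[0]]).as_matrix(); M[:3,3]=o["eef_pos"]
    return K,M@np.array(p["mount"])
def shot(name):
    K,C=T(name); im,d=ctrl.camera(name); return im,d,K,C
def cloud(d,K,C,mask=None):
    v,u=np.nonzero((d>0) if mask is None else (mask&(d>0))); z=d[v,u]
    P=np.stack([(u-K[0,2])/K[0,0]*z,(v-K[1,2])/K[1,1]*z,z],1)
    return P@C[:3,:3].T+C[:3,3],u,v
def proj(p,K,C):
    c=np.linalg.inv(C)@np.append(p,1); return K[0,0]*c[0]/c[2]+K[0,2],K[1,1]*c[1]/c[2]+K[1,2]
def save(n,im): cv2.imwrite(n,im[:,:,::-1])
E
python3 - <<'E'
from h import *
o=ctrl.get_obs(); print(o["eef_pos"],o["eef_rot"],o["opening"],ctrl.pinch_z)
ims=[]
np.set_printoptions(precision=4,suppress=True)
for n in ["scene","side"]:
    im,d,K,C=shot(n); save(f"pics/{n}0.png",im); print(n,C[:3,3],C[:3,2])
    for t in ["pan_knob","pan_eye","hook_seat","dial_knob","zero_mark","window","tumbler","garlic","salt"]:
        r=ctrl.outline_of(n,t)
        for a in r[:1]:
            P,u,v=cloud(d,K,C,a["region"])
            if len(P): print(t,round(a["score"],2),np.round(a["position"]),len(P),np.median(P,0),P.min(0),P.max(0))
E
```

```text
pics
[ 0.21148059 -0.53409308  0.23038442] [-8.74092383e-04  9.82304875e-01  1.87286862e-01  1.58699139e-05] 0.998327857182183 0.0187
scene [-0.3021  0.8322  1.0487] [ 0.5852 -0.5311 -0.6127]
pan_knob 0.69 [234. 291.] 1295 [0.4881 0.2961 0.0151] [ 0.4079  0.209  -0.0034] [0.6238 0.3631 0.1875]
pan_eye 0.65 [232. 290.] 1322 [0.4879 0.2965 0.0168] [ 0.4079  0.209  -0.0041] [0.6238 0.3631 0.1875]
hook_seat 0.46 [339. 156.] 114 [ 0.4806 -0.1602  0.315 ] [ 0.4637 -0.1873  0.2939] [ 0.5011 -0.1498  0.3226]
dial_knob 0.52 [338. 159.] 138 [ 0.4799 -0.1603  0.3139] [ 0.2746 -0.1873  0.2919] [0.5043 0.0766 0.4923]
zero_mark 0.51 [344. 158.] 142 [ 0.4805 -0.1603  0.3135] [ 0.4637 -0.1873  0.2919] [ 0.5043 -0.1468  0.3226]
tumbler 0.56 [276. 241.] 701 [0.5287 0.0751 0.0573] [ 0.4954  0.0145 -0.0042] [0.6044 0.1118 0.0949]
garlic 0.65 [197. 304.] 237 [0.5152 0.4075 0.0368] [ 0.3371  0.364  -0.0021] [0.5683 0.5182 0.252 ]
salt 0.51 [308. 206.] 196 [ 0.6122 -0.1639  0.0434] [ 0.4969 -0.2117 -0.002 ] [ 0.6846 -0.0415  0.2038]
side [-0.0913  1.2328  0.8904] [ 0.4173 -0.7837 -0.4601]
pan_knob 0.65 [269. 302.] 583 [0.46   0.2651 0.0183] [ 0.3378  0.1823 -0.003 ] [0.5061 0.5235 0.2408]
pan_eye 0.77 [266. 305.] 537 [0.4607 0.264  0.0178] [ 0.4112  0.1909 -0.0022] [0.5058 0.3501 0.0977]
hook_seat 0.43 [308. 193.] 40 [ 0.4937 -0.0937  0.2144] [ 0.4842 -0.1448  0.2034] [ 0.5032 -0.0268  0.2186]
zero_mark 0.58 [268. 302.] 658 [0.458  0.2721 0.02  ] [ 0.3379  0.1502 -0.0033] [0.524  0.5254 0.2034]
window 0.97 [316. 228.] 2745 [ 0.4798 -0.1427  0.0507] [ 0.4099 -0.9109 -0.0061] [0.7609 0.0034 0.3218]
tumbler 0.79 [276. 259.] 757 [0.5312 0.0937 0.0593] [ 0.4954  0.0237 -0.0059] [0.6018 0.1147 0.093 ]
salt 0.79 [288. 222.] 205 [ 0.618  -0.1594  0.0462] [ 0.6009 -0.1803  0.0027] [ 0.639  -0.1444  0.0908]
```

```bash
python3 - <<'E'
import cv2,numpy as np
a=cv2.imread("pics/scene0.png")[120:360,150:420]; b=cv2.imread("pics/side0.png")[140:380,200:400]
f=lambda x:cv2.resize(x,None,fx=1.65,fy=1.65,interpolation=cv2.INTER_CUBIC)
cv2.imwrite("pics/c0.png",np.hstack([f(a),f(b)]))
E
```

```text
(no output)
```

View pics/c0.png

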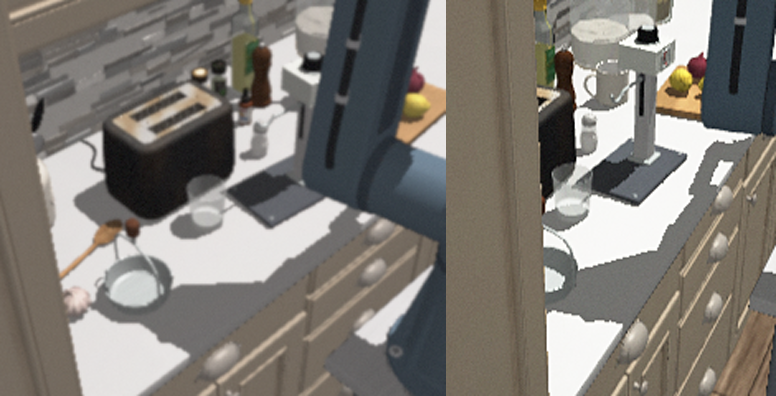

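The pan stands at left with its knob near scene pixel (230,258). The scale is partly hidden by the arm, and its hook points toward +y (side pixel ~(308,193)).

```bash
python3 - <<'E'
from h import *
np.set_printoptions(precision=4,suppress=True)
im,d,K,C=shot("scene")
P,u,v=cloud(d,K,C); 
s=(abs(u-230)<14)&(abs(v-258)<14)&(P[:,2]>.06)&(P[:,2]<.2)&(P[:,0]<.6)
print(P[s].shape); Q=P[s]; k=Q[Q[:,2]>.148]; print("knob",np.median(k,0),k.min(0),k.max(0))
s=(abs(u-230)<40)&(abs(v-270)<50)&(P[:,2]>.045)&(P[:,2]<.14)&(np.hypot(P[:,0]-.48,P[:,1]-.27)<.1)
for r in np.c_[P[s],u[s],v[s]][::4]: print(r)
im,d,K,C=shot("side")
P,u,v=cloud(d,K,C)
s=(P[:,2]>.19)&(P[:,2]<.235)&(P[:,1]>-.12)&(P[:,1]<0.02)&(abs(P[:,0]-.49)<.05)
print("hook");print(P[s][::3])
s=(P[:,2]>.25)&(P[:,2]<.285)&(abs(P[:,0]-.48)<.08)&(abs(P[:,1]+.165)<.08)
print("head",P[s].min(0),P[s].max(0))
s=(P[:,2]>.286)&(P[:,2]<.295)&(abs(P[:,0]-.48)<.08)&(abs(P[:,1]+.165)<.08)
print("headtop",len(P[s]),cv2.minAreaRect(P[s][:,:2].astype(np.float32)))
s=(P[:,2]>.305)&(P[:,2]<.34)&(abs(P[:,0]-.48)<.06)&(abs(P[:,1]+.165)<.06)
print("dk",P[s].min(0),P[s].max(0),P[s].mean(0))
print(ctrl.camera_params("wrist")["mount"])
E
```

```text
(150, 3)
knob [0.4727 0.3015 0.1777] [0.4631 0.2853 0.1536] [0.4884 0.311  0.1867]
[  0.5283   0.2967   0.1219 221.     261.    ]
[  0.5274   0.2976   0.1191 221.     262.    ]
[  0.5105   0.2947   0.1289 225.     262.    ]
[  0.5086   0.2964   0.1272 225.     263.    ]
[  0.5013   0.2981   0.1293 226.     264.    ]
[  0.4953   0.299    0.1302 227.     265.    ]
[  0.5449   0.2916   0.0861 220.     266.    ]
[  0.4772   0.2977   0.138  231.     266.    ]
[  0.4777   0.3012   0.136  230.     267.    ]
[  0.5452   0.2923   0.0779 220.     268.    ]
[  0.5427   0.2944   0.0768 220.     269.    ]
[  0.4668   0.2994   0.1304 233.     270.    ]
[  0.4606   0.2971   0.1293 235.     271.    ]
[  0.5447   0.2948   0.0584 220.     273.    ]
[  0.4501   0.2982   0.1296 237.     273.    ]
[  0.4474   0.3004   0.1292 237.     274.    ]
[  0.5411   0.2944   0.052  221.     275.    ]
[  0.5446   0.2963   0.0464 220.     276.    ]
[  0.4351   0.2997   0.1255 240.     277.    ]
[  0.4295   0.3009   0.1225 241.     279.    ]
[  0.4291   0.2982   0.1127 242.     281.    ]
[  0.4257   0.3013   0.1094 24
[... 508 characters left out ...]
194]
 [ 0.4995 -0.07    0.2159]
 [ 0.4943 -0.0824  0.2117]
 [ 0.501  -0.0655  0.2102]
 [ 0.501  -0.0272  0.2231]
 [ 0.4971 -0.0651  0.2076]
 [ 0.5016 -0.0593  0.2055]
 [ 0.5037 -0.033   0.2128]
 [ 0.4961 -0.0474  0.2082]
 [ 0.5002 -0.0332  0.2099]
 [ 0.4977 -0.051   0.2027]
 [ 0.4988 -0.0455  0.2012]]
head [ 0.4399 -0.2064  0.2501] [ 0.5338 -0.1148  0.2847]
headtop 191 ((0.4895212948322296, -0.16466960310935974), (0.08638275414705276, 0.0900280773639679), 85.57600402832031)
dk [ 0.4678 -0.1912  0.3053] [ 0.5085 -0.1445  0.3195] [ 0.4852 -0.1611  0.3137]
[[ 0.0008 -0.9539 -0.3002  0.0763]
 [ 1.      0.001  -0.0006  0.0004]
 [ 0.0008 -0.3002  0.9539 -0.1429]
 [ 0.      0.      0.      1.    ]]
```

```bash
cat >> h.py <<'E'
def pose():
    o=ctrl.get_obs(); q=o["eef_rot"]; return np.array(o["eef_pos"]),R.from_quat([q[1],q[2],q[3],q[0]]).as_matrix()
def Rdown(a):
    a=np.radians(a); return np.array([[np.cos(a),np.sin(a),0],[np.sin(a),-np.cos(a),0],[0,0,-1]])
def plan(wps,start=None,v=58.,jaw=1):
    """wps: (x,y,z,yaw deg of tool x[,mm per row]); prints rounded rows in calls of five"""
    p,M=start or pose(); rows=[]
    for w in wps:
        g=np.array(w[:3]); G=Rdown(w[3]); vv=w[4] if len(w)>4 else v
        n=int(max(1,np.ceil(np.linalg.norm(g-p)*1000/vv),np.ceil(np.degrees(R.from_matrix(M.T@G).magnitude())/10)))
        for i in range(n):
            f=1/(n-i); off=np.round(M.T@(g-p)*1000*f,1); rot=np.round(np.degrees(R.from_matrix(M.T@G).as_rotvec())*f,1)
            rows.append((off.tolist(),rot.tolist())); p=p+M@off/1000; M=M@R.from_rotvec(np.radians(rot)).as_matrix()
    for i,r in enumerate(rows): print(i%5, '{"jaw":%s,"offset":%s,"rot":%s}'%(jaw,r[0],r[1]))
E
python3 - <<'E'
from h import *
plan([(.27,-.3,.36,60),(.33,-.02,.36,87.4),(.44,.25,.33,87.4)])
E
```

```text
0 {"jaw":1,"offset":[28.1, -39.3, -25.7],"rot":[-0.0, -0.0, -7.7]}
1 {"jaw":1,"offset":[33.2, -35.2, -25.8],"rot":[-0.0, -0.0, -7.7]}
2 {"jaw":1,"offset":[37.6, -30.5, -25.7],"rot":[-0.0, -0.0, -7.7]}
3 {"jaw":1,"offset":[41.3, -25.2, -25.8],"rot":[-0.0, -0.0, -7.7]}
4 {"jaw":1,"offset":[44.3, -19.4, -25.7],"rot":[-0.0, -0.0, -7.6]}
0 {"jaw":1,"offset":[54.5, -17.6, 0.0],"rot":[0.0, -0.0, -5.5]}
1 {"jaw":1,"offset":[55.9, -12.3, 0.0],"rot":[0.0, -0.0, -5.5]}
2 {"jaw":1,"offset":[56.9, -6.9, 0.0],"rot":[0.0, -0.0, -5.5]}
3 {"jaw":1,"offset":[57.2, -1.4, 0.0],"rot":[0.0, -0.0, -5.5]}
4 {"jaw":1,"offset":[57.1, 4.0, 0.0],"rot":[0.0, -0.0, -5.4]}
0 {"jaw":1,"offset":[45.8, 16.3, 5.0],"rot":[0.0, -0.0, -0.0]}
1 {"jaw":1,"offset":[45.8, 16.3, 5.0],"rot":[0.0, -0.0, -0.0]}
2 {"jaw":1,"offset":[45.8, 16.3, 5.0],"rot":[0.0, -0.0, -0.0]}
3 {"jaw":1,"offset":[45.8, 16.2, 5.0],"rot":[0.0, -0.0, -0.0]}
4 {"jaw":1,"offset":[45.8, 16.3, 5.0],"rot":[0.0, -0.0, -0.0]}
0 {"jaw":1,"offset":[45.8, 16.2, 5.0],"rot":[0.0, -0.0, -0.0]}
```

>>> apply_moves:
  moves:
    - {"jaw": 1,"offset": [28,-39,-26],"rot": [0,0,-7.7]}
    - {"jaw": 1,"offset": [33,-35,-26],"rot": [0,0,-7.7]}
    - {"jaw": 1,"offset": [38,-30,-26],"rot": [0,0,-7.7]}
    - {"jaw": 1,"offset": [41,-25,-26],"rot": [0,0,-7.7]}
    - {"jaw": 1,"offset": [44,-19,-26],"rot": [0,0,-7.6]}

```text
time_s: 1.72
eef_pos: [0.2707, -0.3, 0.3623]
eef_rot: [0.0, 0.865, 0.502, 0.0]
wrist_force: [1.2, -0.1, 0.8]
opening: 1.005
grasp_force: 0.0
```

>>> apply_moves:
  moves:
    - {"jaw": 1,"offset": [55,-18,0],"rot": [0,0,-5.5]}
    - {"jaw": 1,"offset": [56,-12,0],"rot": [0,0,-5.5]}
    - {"jaw": 1,"offset": [57,-7,0],"rot": [0,0,-5.5]}
    - {"jaw": 1,"offset": [57,-1,0],"rot": [0,0,-5.5]}
    - {"jaw": 1,"offset": [57,4,0],"rot": [0,0,-5.4]}

```text
time_s: 2.35
eef_pos: [0.331, -0.0196, 0.3617]
eef_rot: [0.001, 0.722, 0.692, 0.0]
wrist_force: [0.9, -0.0, 0.1]
opening: 0.996
grasp_force: 0.0
```

>>> apply_moves:
  moves:
    - {"jaw": 1,"offset": [52,20,5],"rot": [0,0,0]}
    - {"jaw": 1,"offset": [52,20,5],"rot": [0,0,0]}
    - {"jaw": 1,"offset": [52,20,5],"rot": [0,0,0]}
    - {"jaw": 1,"offset": [52,20,5],"rot": [0,0,0]}
    - {"jaw": 1,"offset": [52,20,5],"rot": [0,0,0]}

```text
time_s: 2.98
eef_pos: [0.4432, 0.236, 0.3364]
eef_rot: [0.0, 0.723, 0.691, 0.0]
wrist_force: [1.5, -0.9, 0.0]
opening: 1.002
grasp_force: 0.0
```

```bash
cat > look.py <<'E'
from h import *
import sys
np.set_printoptions(precision=4,suppress=True)
tag=sys.argv[1]
print(pose()[0])
im,d,K,C=shot("wrist"); P,u,v=cloud(d,K,C)
s=(P[:,2]>.155)&(P[:,2]<.2)&(np.hypot(P[:,0]-.477,P[:,1]-.298)<.04)
print("knob",s.sum(),P[s].min(0),P[s].max(0)); t=s&(P[:,2]>.181); print("top",cv2.minEnclosingCircle(P[t][:,:2].astype(np.float32)))
s=(P[:,2]>.05)&(P[:,2]<.14)&(abs(P[:,1]-.298)<.025)&(abs(P[:,0]-.477)<.09)
f=np.polyfit(P[s][:,0],P[s][:,1],1); print("bail",s.sum(),P[s].min(0),P[s].max(0),np.degrees(f[0]),np.polyval(f,.477))
a=im
im,d,K,C=shot("side"); P,u,v=cloud(d,K,C)
s=(P[:,2]>.286)&(P[:,2]<.295)&(abs(P[:,0]-.48)<.08)&(abs(P[:,1]+.165)<.08)
print("headtop",len(P[s]),cv2.minAreaRect(P[s][:,:2].astype(np.float32)))
s=(P[:,2]>.195)&(P[:,2]<.235)&(P[:,1]>-.11)&(P[:,1]<0.02)&(abs(P[:,0]-.49)<.05)
print("hook side",s.sum(),np.polyfit(P[s][:,1]+.045,P[s][:,0],1),P[s].max(0))
b=im[150:290,240:400]
im,d,K,C=shot("scene"); P,u,v=cloud(d,K,C)
s=(P[:,2]>.286)&(P[:,2]<.295)&(abs(P[:,0]-.48)<.08)&(abs(P[:,1]+.165)<.08)
print("headtop",len(P[s]),cv2.minAreaRect(P[s][:,:2].astype(np.float32)))
s=(P[:,2]>.195)&(P[:,2]<.235)&(P[:,1]>-.11)&(P[:,1]<0.02)&(abs(P[:,0]-.49)<.05)
print("hook scene",s.sum(),np.polyfit(P[s][:,1]+.045,P[s][:,0],1),P[s].max(0))
c=im[120:260,270:430]
r=np.vstack([cv2.resize(b,(320,280)),cv2.resize(c,(320,280))])
save(f"pics/{tag}.png",np.hstack([cv2.resize(a,(480,360)),np.zeros((360,0,3),np.uint8),cv2.resize(r,(320,560))[:360]]) if 0 else cv2.copyMakeBorder(np.hstack([cv2.copyMakeBorder(cv2.resize(a,(480,360)),0,200,0,0,0),r]),0,0,0,0,0))
E
python3 look.py w1
```

```text
[0.4432 0.236  0.3364]
knob 810 [0.467  0.2856 0.1593] [0.4917 0.3105 0.1872]
top ((0.479419469833374, 0.29785847663879395), 0.012240027077496052)
bail 513 [0.4115 0.2922 0.0551] [0.5465 0.3041 0.1336] -3.136115453570465 0.298221108976038
headtop 191 ((0.485961377620697, -0.16685812175273895), (0.09372813999652863, 0.08868280798196793), 83.70967102050781)
hook side 46 [0.0909 0.4988] [ 0.5018 -0.0233  0.2223]
headtop 269 ((0.48748090863227844, -0.16967085003852844), (0.08744782954454422, 0.0898582935333252), 86.38131713867188)
hook scene 54 [0.1012 0.498 ] [ 0.505  -0.0269  0.2287]
```

View pics/w1.png

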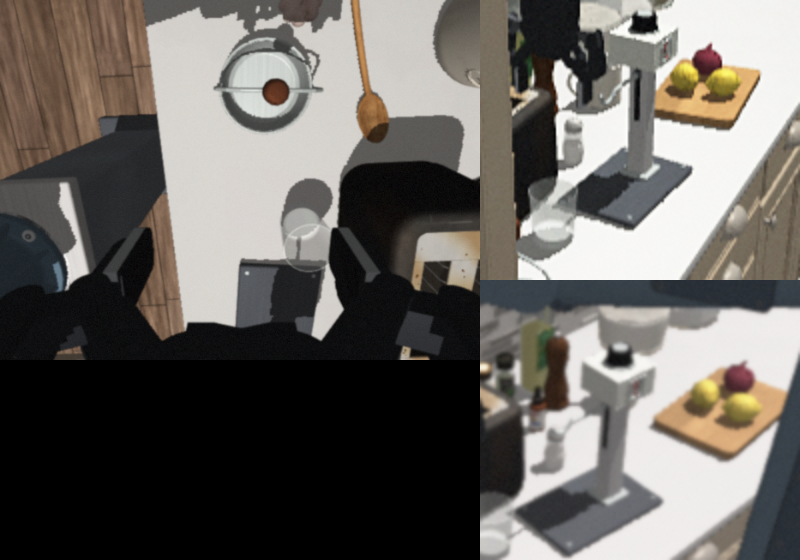

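The wrist view shows the knob at (277,92), clear between the open fingers' sides. The hook is free and points to the tumbler's side. Descending on the knob.

```bash
python3 - <<'E'
from h import *
plan([(.479,.298,.23,87),(.479,.298,.15,87,28)])
E
```

```text
0 {"jaw":1,"offset":[21.2, 11.4, 34.9],"rot":[-0.1, 0.0, 0.2]}
1 {"jaw":1,"offset":[21.3, 11.2, 35.0],"rot":[-0.0, 0.0, 0.2]}
2 {"jaw":1,"offset":[21.3, 11.2, 34.9],"rot":[-0.1, 0.0, 0.2]}
3 {"jaw":1,"offset":[0.0, -0.0, 26.7],"rot":[0.0, 0.0, 0.0]}
4 {"jaw":1,"offset":[0.0, -0.1, 26.7],"rot":[0.0, 0.0, 0.0]}
0 {"jaw":1,"offset":[0.1, -0.0, 26.6],"rot":[0.0, 0.0, 0.0]}
```

>>> apply_moves:
  moves:
    - {"jaw": 1,"offset": [21,11,35],"rot": [0,0,0.2]}
    - {"jaw": 1,"offset": [21,11,35],"rot": [0,0,0.2]}
    - {"jaw": 1,"offset": [21,11,35],"rot": [0,0,0]}
    - {"jaw": 1,"offset": [0,0,27],"rot": [0,0,0]}
    - {"jaw": 1,"offset": [0,0,0],"rot": [0,0,0]}

```text
time_s: 3.75
eef_pos: [0.4774, 0.2938, 0.2024]
eef_rot: [-0.001, 0.726, 0.688, -0.002]
wrist_force: [-0.4, 0.0, -0.2]
opening: 0.999
grasp_force: 0.0
```

>>> apply_moves:
  moves:
    - {"jaw": 1,"offset": [4,1.5,26],"rot": [0,0,0]}
    - {"jaw": 1,"offset": [0,0,26],"rot": [0,0,0]}
    - {"jaw": 0.2,"offset": [0,0,0],"rot": [0,0,0]}
    - {"jaw": 0.2,"offset": [0,0,0],"rot": [0,0,0]}
    - {"jaw": 0.1,"offset": [0,0,0],"rot": [0,0,0]}

```text
time_s: 4.38
eef_pos: [0.4817, 0.2993, 0.1543]
eef_rot: [0.001, 0.726, 0.688, 0.001]
wrist_force: [-0.3, -0.2, 0.1]
opening: 0.378
grasp_force: 0.0
```

>>> apply_moves:
  moves:
    - {"jaw": 0,"offset": [0,0,0],"rot": [0,0,0]}
    - {"jaw": 0,"offset": [0,0,0],"rot": [0,0,0]}
    - {"jaw": 0,"offset": [0,0,0],"rot": [0,0,0]}
    - {"jaw": 0,"offset": [0,0,-3],"rot": [0,0,0]}
    - {"jaw": 0,"offset": [0,0,-7],"rot": [0,0,0]}

```text
time_s: 5.0
eef_pos: [0.4798, 0.2989, 0.1618]
eef_rot: [-0.0, 0.725, 0.688, -0.001]
wrist_force: [0.5, 0.2, -4.6]
opening: 0.278
grasp_force: 59.0
```

```bash
python3 - <<'E'
from h import *
np.set_printoptions(precision=3,suppress=True)
for n in["scene","side"]:
    im,d,K,C=shot(n); P,u,v=cloud(d,K,C)
    s=(P[:,2]>.1)&(P[:,2]<.22)&(P[:,1]>-.1)&(P[:,1]<.24)&(P[:,0]>.5)&(P[:,0]<.75)&(im[v,u].max(1)<75)
    for y in np.arange(-.1,.24,.04):
        t=s&(abs(P[:,1]-y-.02)<.02)
        if t.sum()>5: print(n,round(y,2),t.sum(),np.percentile(P[t],3,0),np.percentile(P[t],97,0))
plan([(.44,.27,.30,87,50),(.43,.16,.30,85,50),(.46,.10,.272,85,40)],jaw=0)
E
```

```text
scene -0.1 32 [ 0.599 -0.072  0.107] [ 0.631 -0.06   0.185]
scene -0.06 171 [ 0.598 -0.058  0.102] [ 0.609 -0.021  0.181]
scene -0.02 204 [ 0.599 -0.019  0.103] [0.672 0.019 0.183]
scene 0.02 211 [0.598 0.021 0.103] [0.673 0.058 0.183]
scene 0.06 220 [0.599 0.061 0.105] [0.673 0.099 0.182]
scene 0.1 212 [0.599 0.102 0.103] [0.609 0.138 0.181]
scene 0.14 128 [0.6   0.141 0.102] [0.615 0.161 0.181]
side -0.1 11 [ 0.604 -0.07   0.12 ] [ 0.613 -0.06   0.18 ]
side -0.06 138 [ 0.601 -0.058  0.102] [ 0.61  -0.022  0.183]
side -0.02 102 [ 0.6   -0.019  0.102] [0.611 0.01  0.181]
0 {"jaw":0,"offset":[-10.4, -13.1, -45.7],"rot":[0.0, -0.0, -0.0]}
1 {"jaw":0,"offset":[-10.4, -13.0, -45.7],"rot":[0.0, -0.0, -0.0]}
2 {"jaw":0,"offset":[-10.5, -13.1, -45.6],"rot":[0.1, -0.0, -0.0]}
3 {"jaw":0,"offset":[-36.8, -1.4, -0.0],"rot":[-0.0, -0.0, 0.7]}
4 {"jaw":0,"offset":[-36.8, -0.9, -0.0],"rot":[-0.0, -0.0, 0.6]}
0 {"jaw":0,"offset":[-36.8, -0.6, -0.1],"rot":[-0.0, -0.0, 0.7]}
1 {"jaw":0,"offset":[-28.6, 17.6, 14.0],"rot":[-0.0, -0.0, -0.0]}
2 {"jaw":0,"offset":[-28.6, 17.5, 14.0],"rot":[-0.0, -0.0, -0.0]}
```

>>> apply_moves:
  moves:
    - {"jaw": 0,"offset": [-5,-7,-25],"rot": [0,0,0]}
    - {"jaw": 0,"offset": [-10,-13,-40],"rot": [0,0,0]}
    - {"jaw": 0,"offset": [-11,-13,-40],"rot": [0,0,0]}
    - {"jaw": 0,"offset": [-20,-6,-30],"rot": [0,0,0.7]}
    - {"jaw": 0,"offset": [-35,-1,-3],"rot": [0,0,0.6]}

```text
time_s: 5.72
eef_pos: [0.4368, 0.2208, 0.3033]
eef_rot: [0.001, 0.733, 0.681, 0.003]
wrist_force: [0.8, -0.5, -4.9]
opening: 0.277
grasp_force: 59.8
```

>>> apply_moves:
  moves:
    - {"jaw": 0,"offset": [-36,0,0],"rot": [0,0,0.7]}
    - {"jaw": 0,"offset": [-33,5,8],"rot": [0,0,0]}
    - {"jaw": 0,"offset": [-28,16,11],"rot": [0,0,0]}
    - {"jaw": 0,"offset": [-15,10,7],"rot": [0,0,0]}
    - {"jaw": 0,"offset": [0,0,0],"rot": [0,0,0]}

```text
time_s: 6.35
eef_pos: [0.4575, 0.1053, 0.2736]
eef_rot: [-0.001, 0.738, 0.675, -0.001]
wrist_force: [-0.6, 0.9, -5.2]
opening: 0.278
grasp_force: 59.7
```

```bash
cat > look2.py <<'E'
from h import *
import sys
np.set_printoptions(precision=4,suppress=True)
p,M=pose(); print(p,np.degrees(np.arctan2(M[1,0],M[0,0])),M[2])
o=ctrl.get_obs(); print(o["wrist_force"],o["grasp_force"])
im,d,K,C=shot("wrist"); a=im; P,u,v=cloud(d,K,C)
s=(P[:,2]>.19)&(P[:,2]<.24)&(P[:,1]>-.115)&(P[:,1]<0.0)&(abs(P[:,0]-.495)<.03)
if s.sum()>5: print("hook wrist",s.sum(),np.polyfit(P[s][:,1]+.045,P[s][:,0],1),P[s].min(0),P[s].max(0))
s=(P[:,2]>.286)&(P[:,2]<.295)&(abs(P[:,0]-.48)<.08)&(abs(P[:,1]+.165)<.08)
if s.sum()>5: print("headtop",len(P[s]),cv2.minAreaRect(P[s][:,:2].astype(np.float32)))
tg=np.array([p[0],p[1]])
for n in ["wrist","scene","side"]:
    if n!="wrist": im,d,K,C=shot(n); P,u,v=cloud(d,K,C)
    q=(P-p)@M   # tool coords
    s=(q[:,2]>.005)&(q[:,2]<.09)&(abs(q[:,0])<.02)&(abs(q[:,1])<.085)
    if s.sum()>5: 
        t=s&(abs(q[:,1])<.05)&(q[:,2]<.04)
        print(n,"bail tool x",s.sum(),np.polyfit(q[s][:,1],q[s][:,0],1),"crown zmin/med",t.sum(),q[t][:,2].min() if t.sum() else 0, "y",q[s][:,1].min(),q[s][:,1].max())
    if n=="side": b=im[150:290,240:400]
    if n=="scene": c=im[140:280,220:380]
r=np.vstack([cv2.resize(b,(320,280)),cv2.resize(c,(320,280))])
save(f"pics/{sys.argv[1]}.png",np.hstack([cv2.copyMakeBorder(cv2.resize(a,(480,360)),0,200,0,0,0),r]))
E
python3 look2.py w2
```

```text
[0.4575 0.1053 0.2736] 84.87329504217783 [-0.0001 -0.0016 -1.    ]
[-0.5882  0.8673 -5.1762] 59.740426950738765
wrist bail tool x 2372 [-0.0023 -0.0003] crown zmin/med 1632 0.014953493913091895 y -0.0692911064659427 0.06734538201798503
scene bail tool x 101 [0.001  0.0005] crown zmin/med 46 0.009396637201742077 y -0.07137276624369715 0.06521917582979612
side bail tool x 127 [-0.0021  0.0024] crown zmin/med 69 0.0077226169041897065 y -0.07016044016504663 0.06919353616473456
```

View pics/w2.png

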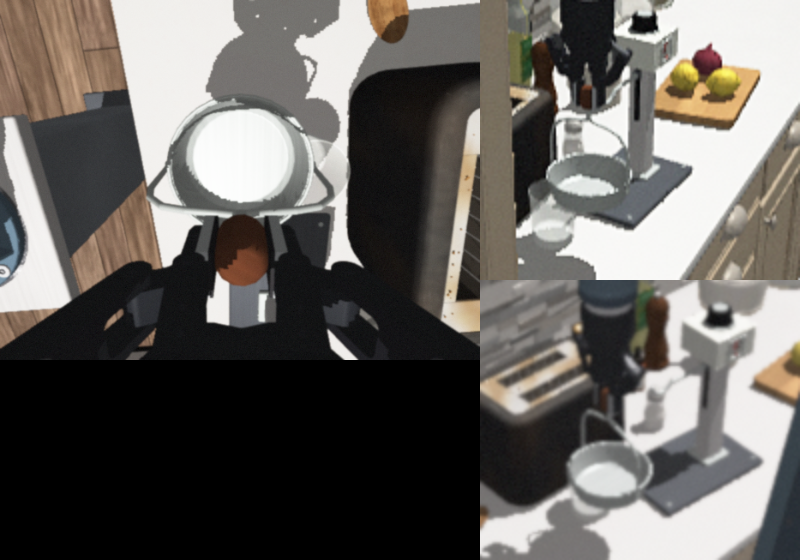

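The pan hangs level in the grip, with its bail aligned and the hook ahead at the same height, clear of the toaster and tumbler. Approaching the hook.

```bash
python3 - <<'E'
from h import *
plan([(.49,.03,.267,84.6,35),(.499,-.048,.267,84.6,30)],jaw=0)
E
```

```text
0 {"jaw":0,"offset":[-24.6, 13.1, 2.5],"rot":[-0.0, -0.0, 0.1]}
1 {"jaw":0,"offset":[-24.5, 13.1, 2.5],"rot":[-0.0, -0.0, 0.2]}
2 {"jaw":0,"offset":[-24.5, 13.2, 2.5],"rot":[-0.0, -0.0, 0.1]}
3 {"jaw":0,"offset":[-25.6, 5.4, -0.0],"rot":[-0.0, -0.0, 0.0]}
4 {"jaw":0,"offset":[-25.6, 5.4, -0.0],"rot":[-0.0, -0.0, 0.0]}
0 {"jaw":0,"offset":[-25.7, 5.4, -0.1],"rot":[-0.0, -0.0, 0.0]}
```

>>> apply_moves:
  moves:
    - {"jaw": 0,"offset": [-20,11,2],"rot": [0,0,0.3]}
    - {"jaw": 0,"offset": [-27,14,3],"rot": [0,0,0]}
    - {"jaw": 0,"offset": [-27,14,2],"rot": [0,0,0]}
    - {"jaw": 0,"offset": [-26,6,0],"rot": [0,0,0]}
    - {"jaw": 0,"offset": [0,0,0],"rot": [0,0,0]}

```text
time_s: 7.12
eef_pos: [0.4935, 0.0017, 0.2676]
eef_rot: [0.0, 0.739, 0.673, -0.0]
wrist_force: [-0.7, 0.9, -4.1]
opening: 0.275
grasp_force: 59.8
```

>>> apply_moves:
  moves:
    - {"jaw": 0,"offset": [-18,4,0],"rot": [0,0,0]}
    - {"jaw": 0,"offset": [-18,4,0],"rot": [0,0,0]}
    - {"jaw": 0,"offset": [-14,2,0],"rot": [0,0,0]}
    - {"jaw": 0,"offset": [0,0,0],"rot": [0,0,0]}
    - {"jaw": 0,"offset": [0,0,0],"rot": [0,0,0]}

```text
time_s: 7.75
eef_pos: [0.4983, -0.0482, 0.2672]
eef_rot: [-0.0, 0.739, 0.673, 0.0]
wrist_force: [-0.9, 1.0, -4.2]
opening: 0.273
grasp_force: 59.8
```

```bash
sed -i 's/b=im\[150:290,240:400\]/b=im[165:235,280:360]/; s/c=im\[140:280,220:380\]/c=im[150:220,290:370]/' look2.py; python3 look2.py w3
```

```text
[ 0.4983 -0.0482  0.2672] 84.6658345699255 [ 0.0005 -0.0003 -1.    ]
[-0.9286  0.9613 -4.2399] 59.79351325077005
hook wrist 566 [0.0652 0.4986] [ 0.4654 -0.0641  0.2024] [ 0.5241 -0.0289  0.24  ]
wrist bail tool x 2873 [-0.0011 -0.0003] crown zmin/med 1610 0.014911459252892938 y -0.06885576847925026 0.06746501708202625
scene bail tool x 122 [-0.0005 -0.0005] crown zmin/med 44 0.005978762293491574 y -0.07156550939546262 0.06837254973247782
side bail tool x 121 [0.0007 0.0011] crown zmin/med 54 0.005566150101940573 y -0.06769035357255146 0.06783805656380447
```

View pics/w3.png

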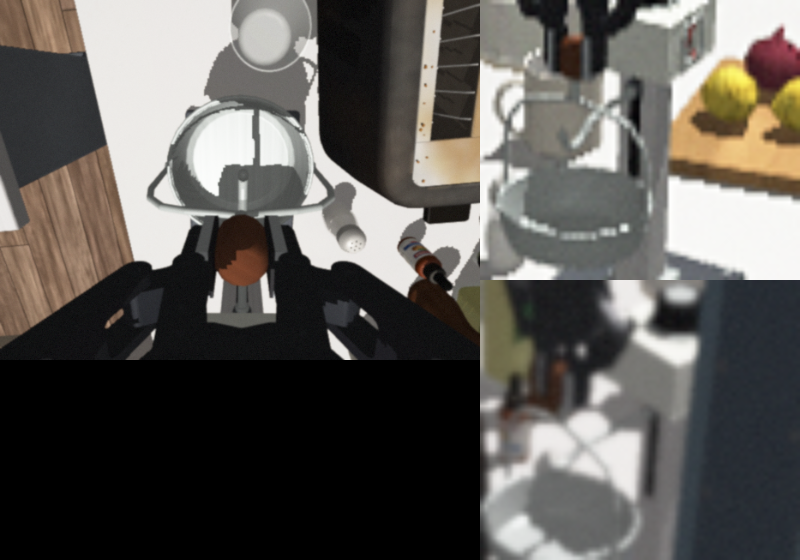

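The wrist view shows the hook tip at (243,175), centred under the bail with the wire inside the tip. I'll measure the tip's depth there.

```bash
python3 - <<'E'
from h import *
np.set_printoptions(precision=4,suppress=True)
im,d,K,C=shot("wrist");P,u,v=cloud(d,K,C); p,M=pose()
s=(abs(u-283)<14)&(v>190)&(v<242)&(P[:,2]>.19)&(P[:,2]<.24)
for r in range(192,242,4):
    t=s&(v==r)
    if t.sum(): print(r,t.sum(),u[t].min(),u[t].max(),P[t].mean(0),P[t][:,2].max())
s=(abs(u-283)<100)&(P[:,2]>.235)&(P[:,2]<.262); q=P[s]
s2=s&(abs(u-283)<110)&(v>215)&(v<255); print("wire",P[s2].mean(0),P[s2][:,2].max())
E
```

```text
200 10 279 288 [ 0.501  -0.0296  0.2229] 0.22457764994000942
204 12 278 289 [ 0.5008 -0.0316  0.224 ] 0.22522573382809494
208 12 278 289 [ 0.5005 -0.0349  0.221 ] 0.22536451803975427
212 12 278 289 [ 0.5    -0.041   0.2103] 0.21274874773143593
216 11 278 288 [ 0.4995 -0.0443  0.2081] 0.20962439324724128
220 11 278 288 [ 0.4992 -0.0477  0.206 ] 0.20772352375783673
224 11 278 288 [ 0.4989 -0.0504  0.2056] 0.2070956721471943
228 11 278 288 [ 0.4987 -0.053   0.2057] 0.20778797120199874
232 11 278 288 [ 0.4984 -0.0556  0.206 ] 0.20708774827921733
236 11 278 288 [ 0.4982 -0.0579  0.2067] 0.20879824698885302
240 10 278 288 [ 0.498  -0.0601  0.208 ] 0.2095402096697733
wire [ 0.4972 -0.0485  0.2416] 0.25162743910901114
```

>>> apply_moves:
  moves:
    - {"jaw": 0,"offset": [-3,0.5,6],"rot": [0,0,0]}
    - {"jaw": 0,"offset": [0,0,8],"rot": [0,0,0]}
    - {"jaw": 0,"offset": [0,0,8],"rot": [0,0,0]}
    - {"jaw": 0,"offset": [0,0,6],"rot": [0,0,0]}
    - {"jaw": 0,"offset": [0,0,4],"rot": [0,0,0]}

```text
time_s: 8.57
eef_pos: [0.4985, -0.0513, 0.2347]
eef_rot: [-0.0, 0.739, 0.674, -0.0]
wrist_force: [-0.2, -0.0, -4.4]
opening: 0.276
grasp_force: 59.8
```

>>> apply_moves:
  moves:
    - {"jaw": 0,"offset": [0,0,4],"rot": [0,0,0]}
    - {"jaw": 0,"offset": [0,0,4],"rot": [0,0,0]}
    - {"jaw": 0,"offset": [0,0,4],"rot": [0,0,0]}
    - {"jaw": 0,"offset": [0,0,4],"rot": [0,0,0]}
    - {"jaw": 0,"offset": [0,0,0],"rot": [0,0,0]}

```text
time_s: 9.2
eef_pos: [0.4987, -0.0514, 0.2192]
eef_rot: [0.0, 0.739, 0.674, 0.0]
wrist_force: [-0.1, 0.1, -2.2]
opening: 0.28
grasp_force: 60.0
```

>>> apply_moves:
  moves:
    - {"jaw": 0,"offset": [0,0,4],"rot": [0,0,0]}
    - {"jaw": 0,"offset": [0,0,4],"rot": [0,0,0]}
    - {"jaw": 0,"offset": [0,0,3],"rot": [0,0,0]}
    - {"jaw": 0,"offset": [0,0,0],"rot": [0,0,0]}
    - {"jaw": 0,"offset": [0,0,0],"rot": [0,0,0]}

```text
time_s: 9.82
eef_pos: [0.4989, -0.0515, 0.2086]
eef_rot: [0.0, 0.739, 0.674, 0.0]
wrist_force: [0.0, -0.0, -1.1]
opening: 0.279
grasp_force: 60.1
```

>>> apply_moves:
  moves:
    - {"jaw": 0,"offset": [0,0,3],"rot": [0,0,0]}
    - {"jaw": 0,"offset": [0,0,2],"rot": [0,0,0]}
    - {"jaw": 0,"offset": [0,0,0],"rot": [0,0,0]}
    - {"jaw": 0,"offset": [0,0,0],"rot": [0,0,0]}
    - {"jaw": 0,"offset": [0,0,0],"rot": [0,0,0]}

```text
time_s: 10.45
eef_pos: [0.4988, -0.0514, 0.2035]
eef_rot: [0.0, 0.739, 0.674, 0.0]
wrist_force: [1.8, 0.1, -0.5]
opening: 0.281
grasp_force: 60.2
```

```bash
python3 - <<'E'
from h import *
for i in range(4):
    ctrl.camera("side"); o=ctrl.get_obs(); print(np.round(o["wrist_force"],2),o["eef_pos"][2])
im,d,K,C=shot("wrist");P,u,v=cloud(d,K,C)
s=(abs(u-283)<14)&(v>180)&(v<246)&(P[:,2]>.15)&(P[:,2]<.24)
for r in range(184,246,4):
    t=s&(v==r)&(abs(u-283)<7)
    if t.sum(): print(r,t.sum(),P[t].mean(0).round(4),P[t][:,2].max().round(4))
E
```

```text
[ 1.92  0.24 -0.46] 0.2034311321468362
[ 1.42 -0.29  0.48] 0.20341224096983468
[ 1.66 -0.44  0.09] 0.2034035364485738
[2.24 0.8  0.53] 0.20339952744776846
216 12 [ 0.5011 -0.0297  0.1948] 0.1961
220 13 [ 0.5012 -0.031   0.1967] 0.1977
224 13 [ 0.501  -0.0329  0.1966] 0.1975
228 13 [ 0.5006 -0.0377  0.1895] 0.197
232 12 [ 0.5    -0.0428  0.1819] 0.1837
236 12 [ 0.4997 -0.0457  0.1802] 0.1817
240 12 [ 0.4994 -0.0485  0.1787] 0.1798
244 12 [ 0.4993 -0.0506  0.179 ] 0.1815
```

```bash
python3 look2.py w4
```

```text
[ 0.4988 -0.0514  0.2034] 84.68747237965827 [-0.0001  0.0004 -1.    ]
[ 1.5202 -0.0234 -1.012 ] 60.22445940587204
hook wrist 7684 [0.02  0.499] [ 0.4738 -0.115   0.19  ] [ 0.5246 -0.0287  0.24  ]
wrist bail tool x 2688 [-0.0008  0.0007] crown zmin/med 1949 0.005164962436657636 y -0.06880490954405898 0.06855803058515417
scene bail tool x 104 [ 0.0062 -0.0005] crown zmin/med 65 0.006562924782238374 y -0.07123578565254031 0.06837247828327717
side bail tool x 113 [0.0019 0.0019] crown zmin/med 63 0.006077594036912437 y -0.06970324817682985 0.07037755050863784
```

View pics/w4.png

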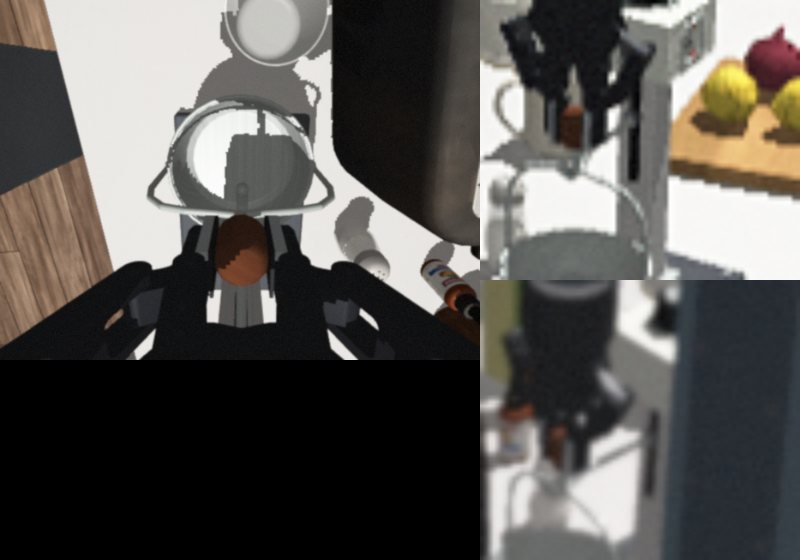

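The hook (tip at (243,190)) holds the crown and has dipped about 27 mm, and the wrist's vertical load is near zero. Releasing.

>>> apply_moves:
  moves:
    - {"jaw": 0.3,"offset": [0,0,0],"rot": [0,0,0]}
    - {"jaw": 0.36,"offset": [0,0,0],"rot": [0,0,0]}
    - {"jaw": 0.45,"offset": [0,0,0],"rot": [0,0,0]}
    - {"jaw": 0.6,"offset": [0,0,0],"rot": [0,0,0]}
    - {"jaw": 0.8,"offset": [0,0,0],"rot": [0,0,0]}

```text
time_s: 11.48
eef_pos: [0.4986, -0.0514, 0.2033]
eef_rot: [-0.0, 0.739, 0.674, -0.0]
wrist_force: [-0.3, -0.9, -0.3]
opening: 0.788
grasp_force: 0.0
```

>>> apply_moves:
  moves:
    - {"jaw": 0.8,"offset": [0,0,0],"rot": [0,0,0]}
    - {"jaw": 0.8,"offset": [0,0,-12],"rot": [0,0,0]}
    - {"jaw": 0.8,"offset": [0,0,-20],"rot": [0,0,0]}
    - {"jaw": 0.8,"offset": [0,0,-30],"rot": [0,0,0]}
    - {"jaw": 0.8,"offset": [0,0,-40],"rot": [0,0,0]}

```text
time_s: 12.1
eef_pos: [0.4982, -0.0512, 0.3064]
eef_rot: [-0.0, 0.739, 0.674, -0.0]
wrist_force: [0.3, 0.1, -0.6]
opening: 0.8
grasp_force: 0.0
```

>>> apply_moves:
  moves:
    - {"jaw": 0.8,"offset": [0,0,-40],"rot": [0,0,0]}
    - {"jaw": 0.8,"offset": [0,0,-40],"rot": [0,0,0]}
    - {"jaw": 0.8,"offset": [0,0,0],"rot": [0,0,0]}
    - {"jaw": 0.8,"offset": [0,0,0],"rot": [0,0,0]}
    - {"jaw": 0.8,"offset": [0,0,0],"rot": [0,0,0]}

```text
time_s: 12.72
eef_pos: [0.4981, -0.0512, 0.384]
eef_rot: [-0.001, 0.739, 0.674, -0.001]
wrist_force: [-0.1, -0.7, 0.3]
opening: 0.801
grasp_force: 0.0
```

```bash
cat > look3.py <<'E'
from h import *
import sys
np.set_printoptions(precision=4,suppress=True)
p,M=pose(); print(p,ctrl.get_obs()["time_s"],ctrl.get_obs()["wrist_force"])
im,d,K,C=shot("wrist"); w=im; P,u,v=cloud(d,K,C)
def rep(n,P):
    s=(P[:,2]>.31)&(P[:,2]<.335)&(abs(P[:,0]-.488)<.04)&(abs(P[:,1]+.167)<.04)
    if s.sum()>8: print(n,"dial",s.sum(),cv2.minEnclosingCircle(P[s][:,:2].astype(np.float32)),P[s][:,2].max())
    s=(P[:,2]>.18)&(P[:,2]<.235)&(np.hypot(P[:,0]-.499,P[:,1]+.051)<.03)
    if s.sum()>8: print(n,"pan knob",s.sum(),P[s].min(0),P[s].max(0))
rep("wrist",P)
pics=[]
for n in ["side","scene"]:
    im,d,K,C=shot(n); P,u,v=cloud(d,K,C); rep(n,P)
    x,y=map(int,proj([.486,-.15,.24],K,C)); pics.append(cv2.resize(im[max(y-40,0):y+65,x-60:x+60],(320,280),interpolation=cv2.INTER_CUBIC))
save(f"pics/{sys.argv[1]}.png",np.hstack([cv2.copyMakeBorder(cv2.resize(w,(480,360)),0,200,0,0,0),np.vstack(pics)]))
E
python3 look3.py w5
```

```text
[ 0.4981 -0.0512  0.384 ] 12.725 [-0.132  -0.7216  0.3493]
wrist dial 1725 ((0.4873492121696472, -0.17000560462474823), 0.020805031061172485) 0.3207627706126654
wrist pan knob 757 [ 0.469  -0.0804  0.18  ] [ 0.526  -0.0289  0.235 ]
side dial 60 ((0.4868110120296478, -0.16971200704574585), 0.024405214935541153) 0.32248102527087696
side pan knob 111 [ 0.4858 -0.08    0.1801] [ 0.5189 -0.0235  0.235 ]
scene dial 82 ((0.48615023493766785, -0.17094357311725616), 0.02147684618830681) 0.32195469710986546
scene pan knob 113 [ 0.4734 -0.0804  0.1804] [ 0.5206 -0.0304  0.235 ]
```

View pics/w5.png

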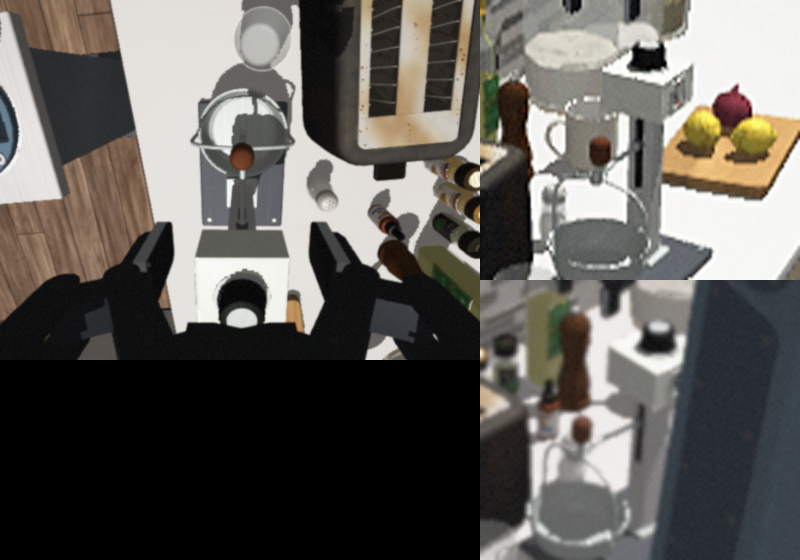

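Pan hangs free (knob at about (600,150) in the side crop). The dial knob is at (240,310) in the wrist view. Next I'll look at the window from the front with the wrist tilted.

```bash
python3 - <<'E'
from h import *
plan([(.404,-.165,.36,179.7,20)],jaw=1)
E
```

```text
0 {"jaw":1,"offset":[-12.2, -8.3, 2.4],"rot":[-0.0, -0.0, -9.5]}
1 {"jaw":1,"offset":[-10.7, -10.2, 2.4],"rot":[-0.0, -0.0, -9.5]}
2 {"jaw":1,"offset":[-8.8, -11.9, 2.5],"rot":[-0.0, -0.0, -9.5]}
3 {"jaw":1,"offset":[-6.7, -13.1, 2.4],"rot":[-0.0, -0.0, -9.5]}
4 {"jaw":1,"offset":[-4.5, -14.1, 2.5],"rot":[-0.0, -0.0, -9.5]}
0 {"jaw":1,"offset":[-2.1, -14.6, 2.4],"rot":[-0.0, -0.0, -9.5]}
1 {"jaw":1,"offset":[0.4, -14.8, 2.5],"rot":[0.0, -0.0, -9.5]}
2 {"jaw":1,"offset":[2.8, -14.5, 2.4],"rot":[0.0, -0.0, -9.5]}
3 {"jaw":1,"offset":[5.1, -13.9, 2.5],"rot":[0.0, -0.1, -9.5]}
4 {"jaw":1,"offset":[7.4, -12.8, 2.4],"rot":[0.0, -0.0, -9.5]}
```

>>> apply_moves:
  moves:
    - {"jaw": 1,"offset": [-12,-8,2],"rot": [0,0,-9.5]}
    - {"jaw": 1,"offset": [-11,-10,2],"rot": [0,0,-9.5]}
    - {"jaw": 1,"offset": [-9,-12,3],"rot": [0,0,-9.5]}
    - {"jaw": 1,"offset": [-7,-13,2],"rot": [0,0,-9.5]}
    - {"jaw": 1,"offset": [-4,-14,3],"rot": [0,0,-9.5]}

```text
time_s: 13.5
eef_pos: [0.4516, -0.1087, 0.3728]
eef_rot: [-0.0, 0.403, 0.915, 0.0]
wrist_force: [-0.0, -0.2, -0.4]
opening: 1.0
grasp_force: 0.0
```

>>> apply_moves:
  moves:
    - {"jaw": 1,"offset": [-2,-15,2],"rot": [0,0,-9.5]}
    - {"jaw": 1,"offset": [0,-15,3],"rot": [0,0,-9.5]}
    - {"jaw": 1,"offset": [3,-14,2],"rot": [0,0,-9.5]}
    - {"jaw": 1,"offset": [5,-14,3],"rot": [0,0,-9.5]}
    - {"jaw": 1,"offset": [7,-13,2],"rot": [0,0,-9.5]}

```text
time_s: 14.12
eef_pos: [0.4047, -0.1659, 0.3607]
eef_rot: [-0.0, -0.0, 1.0, 0.0]
wrist_force: [-0.0, 0.1, 0.4]
opening: 1.007
grasp_force: 0.0
```

>>> apply_moves:
  moves:
    - {"jaw": 1,"offset": [0,0,0],"rot": [0,-10,0]}
    - {"jaw": 1,"offset": [0,0,0],"rot": [0,-10,0]}
    - {"jaw": 1,"offset": [0,0,0],"rot": [0,-10,0]}
    - {"jaw": 1,"offset": [0,0,0],"rot": [0,0,0]}
    - {"jaw": 1,"offset": [0,0,0],"rot": [0,0,0]}

```text
time_s: 14.75
eef_pos: [0.4052, -0.1662, 0.3621]
eef_rot: [0.258, 0.003, 0.966, -0.001]
wrist_force: [-0.3, 0.6, 0.5]
opening: 1.002
grasp_force: 0.0
```

```bash
cat > look4.py <<'E'
from h import *
import sys
p,M=pose(); print(p,M.round(2).tolist(),ctrl.get_obs()["q"],ctrl.get_obs()["time_s"])
im,d,K,C=shot("wrist")
W=np.array([.451,-.1665,.2665]); x,y=proj(W,K,C); print(x,y)
# rectified view of the head's front face: 4 px per mm
px=np.array([.0957,.9954,0]); c=[]
for sy,sz in [(1,1),(-1,1),(-1,-1),(1,-1)]: c.append(proj(W+px*.03*sy+np.array([0,0,.03])*sz,K,C))
H=cv2.getPerspectiveTransform(np.float32(c),np.float32([(0,0),(400,0),(400,400),(0,400)]))
r=cv2.warpPerspective(im,H,(400,400),flags=cv2.INTER_CUBIC)
save(f"pics/{sys.argv[1]}.png",np.hstack([cv2.resize(im[:, :],(400,300))[:300],r[:300]]) if 0 else np.hstack([cv2.copyMakeBorder(cv2.resize(im,(400,300)),0,100,0,0,0),r]))
E
python3 look4.py w6
```

```text
[ 0.40521499 -0.16622563  0.36207991] [[-0.87, 0.01, 0.5], [0.0, 1.0, -0.0], [-0.5, -0.0, -0.87]] [-0.99892057 -0.60245235  2.07748176  0.43855608  1.38074408 -2.58492751] 14.75
281.73644882764773 189.521661089075
```

View pics/w6.png

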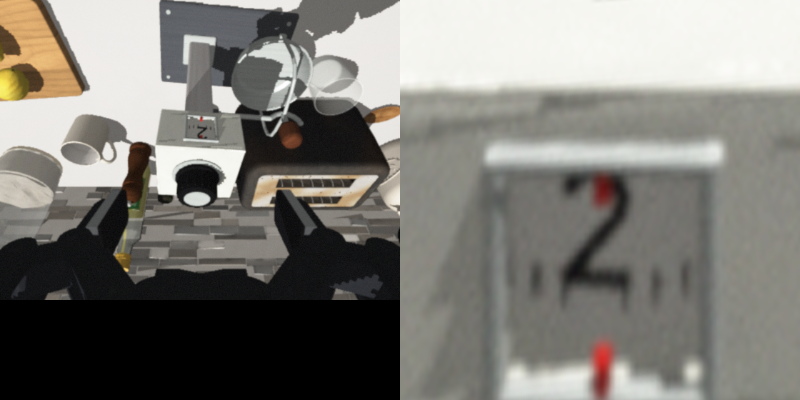

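The rectified view shows a black "2" almost centred: digit centre ~x=598, index mark ~603. So the knob needs about 2 × 36° less 1.5°, roughly 70.5° clockwise. Untilt and go above the dial.

>>> apply_moves:
  moves:
    - {"jaw": 1,"offset": [0,0,0],"rot": [0,10,0]}
    - {"jaw": 1,"offset": [0,0,0],"rot": [0,10,0]}
    - {"jaw": 1,"offset": [0,0,0],"rot": [0,10,0]}
    - {"jaw": 1,"offset": [-40,-2,0],"rot": [0,0,0]}
    - {"jaw": 1,"offset": [-42,-2,0],"rot": [0,0,0]}

```text
time_s: 15.42
eef_pos: [0.4906, -0.1691, 0.3609]
eef_rot: [-0.001, 0.001, 1.0, -0.001]
wrist_force: [0.7, -1.1, 0.1]
opening: 1.0
grasp_force: 0.0
```

>>> apply_moves:
  moves:
    - {"jaw": 1,"offset": [0,0,0],"rot": [0,0,0]}
    - {"jaw": 1,"offset": [0,0,0],"rot": [0,0,0]}
    - {"jaw": 1,"offset": [0,0,0],"rot": [0,0,0]}
    - {"jaw": 1,"offset": [0,0,0],"rot": [0,0,0]}
    - {"jaw": 1,"offset": [0,0,0],"rot": [0,0,0]}

```text
time_s: 16.05
eef_pos: [0.4868, -0.1703, 0.3618]
eef_rot: [0.0, 0.003, 1.0, -0.0]
wrist_force: [-0.9, 0.4, 1.4]
opening: 0.999
grasp_force: 0.0
```

```bash
python3 - <<'E'
from h import *
p,M=pose(); print(p,M.round(3).tolist(),np.round(ctrl.get_obs()["q"],3))
im,d,K,C=shot("wrist"); P,u,v=cloud(d,K,C)
s=(P[:,2]>.308)&(P[:,2]<.335)&(abs(P[:,0]-.488)<.03)&(abs(P[:,1]+.167)<.03)
if s.sum()>8: print("dial",s.sum(),cv2.minEnclosingCircle(P[s][:,:2].astype(np.float32)))
plan([(.4873,-.170,.297,179.7,20)])
E
```

```text
[ 0.48677437 -0.17031413  0.36180651] [[-1.0, 0.006, 0.001], [0.006, 1.0, -0.001], [-0.001, -0.001, -1.0]] [-0.567 -0.034  1.576 -0.     1.599 -2.132]
dial 3780 ((0.48644572496414185, -0.17127853631973267), 0.02105438895523548)
0 {"jaw":1,"offset":[-0.1, 0.1, 16.2],"rot":[-0.0, 0.0, -0.0]}
1 {"jaw":1,"offset":[-0.1, 0.1, 16.2],"rot":[-0.0, 0.0, -0.0]}
2 {"jaw":1,"offset":[-0.1, 0.1, 16.2],"rot":[-0.0, 0.0, -0.0]}
3 {"jaw":1,"offset":[-0.1, 0.1, 16.1],"rot":[-0.0, 0.0, -0.0]}
```

>>> apply_moves:
  moves:
    - {"jaw": 1,"offset": [0,0,25],"rot": [0,0,0]}
    - {"jaw": 1,"offset": [0,0,25],"rot": [0,0,0]}
    - {"jaw": 1,"offset": [0,0,15],"rot": [0,0,0]}
    - {"jaw": 0.6,"offset": [0,0,0],"rot": [0,0,0]}
    - {"jaw": 0.5,"offset": [0,0,0],"rot": [0,0,0]}

```text
time_s: 16.73
eef_pos: [0.4876, -0.1705, 0.2974]
eef_rot: [0.001, 0.003, 1.0, -0.0]
wrist_force: [0.4, -0.2, 0.8]
opening: 0.604
grasp_force: 0.0
```

>>> apply_moves:
  moves:
    - {"jaw": 0.42,"offset": [0,0,0],"rot": [0,0,0]}
    - {"jaw": 0.4,"offset": [0,0,0],"rot": [0,0,0]}
    - {"jaw": 0.4,"offset": [0,0,0],"rot": [0,0,0]}
    - {"jaw": 0.4,"offset": [0,0,0],"rot": [0,0,0]}
    - {"jaw": 0.4,"offset": [0,0,0],"rot": [0,0,0]}

```text
time_s: 17.35
eef_pos: [0.4877, -0.1708, 0.2979]
eef_rot: [0.001, 0.003, 1.0, -0.001]
wrist_force: [-0.2, -1.3, 6.3]
opening: 0.445
grasp_force: 60.5
```

>>> apply_moves:
  moves:
    - {"jaw": 0.4,"offset": [0,0,0],"rot": [0,0,7]}
    - {"jaw": 0.4,"offset": [0,0,0],"rot": [0,0,8]}
    - {"jaw": 0.4,"offset": [0,0,0],"rot": [0,0,8]}
    - {"jaw": 0.4,"offset": [0,0,0],"rot": [0,0,8]}
    - {"jaw": 0.4,"offset": [0,0,0],"rot": [0,0,8]}

```text
time_s: 17.98
eef_pos: [0.4876, -0.1711, 0.2979]
eef_rot: [0.001, 0.339, 0.941, -0.001]
wrist_force: [-1.1, -2.4, 6.3]
opening: 0.447
grasp_force: 60.7
```

>>> apply_moves:
  moves:
    - {"jaw": 0.4,"offset": [0,0,0],"rot": [0,0,8]}
    - {"jaw": 0.4,"offset": [0,0,0],"rot": [0,0,8]}
    - {"jaw": 0.4,"offset": [0,0,0],"rot": [0,0,8]}
    - {"jaw": 0.4,"offset": [0,0,0],"rot": [0,0,7.5]}
    - {"jaw": 0.4,"offset": [0,0,0],"rot": [0,0,0]}

```text
time_s: 18.6
eef_pos: [0.4874, -0.1712, 0.2979]
eef_rot: [0.001, 0.58, 0.815, -0.001]
wrist_force: [-1.4, -2.8, 6.2]
opening: 0.446
grasp_force: 60.7
```

>>> apply_moves:
  moves:
    - {"jaw": 0.4,"offset": [0,0,0],"rot": [0,0,0]}
    - {"jaw": 0.6,"offset": [0,0,0],"rot": [0,0,0]}
    - {"jaw": 0.9,"offset": [0,0,0],"rot": [0,0,0]}
    - {"jaw": 1,"offset": [0,0,0],"rot": [0,0,0]}
    - {"jaw": 1,"offset": [0,0,-20],"rot": [0,0,0]}

```text
time_s: 19.23
eef_pos: [0.4863, -0.1694, 0.3146]
eef_rot: [-0.002, 0.579, 0.815, -0.0]
wrist_force: [0.3, 0.3, 1.5]
opening: 1.0
grasp_force: 0.0
```

```bash
python3 - <<'E'
from h import *
p,M=pose(); a=np.degrees(np.arctan2(M[1,0],M[0,0])); print(p,a)
plan([(.47,-.170,.36,a),(.395,-.166,.365,178,20)])
E
```

```text
[ 0.48627256 -0.16941425  0.31460752] 109.19723870954154
0 {"jaw":1,"offset":[5.0, -15.7, -45.3],"rot":[-0.1, -0.2, 0.0]}
1 {"jaw":1,"offset":[4.1, -9.9, -0.7],"rot":[-0.0, -0.0, -9.8]}
2 {"jaw":1,"offset":[5.7, -9.1, -0.7],"rot":[-0.0, -0.0, -9.8]}
3 {"jaw":1,"offset":[7.1, -8.0, -0.7],"rot":[-0.0, -0.0, -9.8]}
4 {"jaw":1,"offset":[8.4, -6.7, -0.7],"rot":[-0.0, -0.0, -9.9]}
0 {"jaw":1,"offset":[9.4, -5.1, -0.7],"rot":[-0.0, -0.0, -9.8]}
1 {"jaw":1,"offset":[10.2, -3.4, -0.7],"rot":[-0.0, -0.0, -9.9]}
2 {"jaw":1,"offset":[10.6, -1.7, -0.8],"rot":[-0.0, -0.0, -9.8]}
```

>>> apply_moves:
  moves:
    - {"jaw": 1,"offset": [0,0,-45],"rot": [0,0,0]}
    - {"jaw": 1,"offset": [6,-20,0],"rot": [0,0,-9.8]}
    - {"jaw": 1,"offset": [8,-14,-1],"rot": [0,0,-9.8]}
    - {"jaw": 1,"offset": [7,-8,-1],"rot": [0,0,-9.8]}
    - {"jaw": 1,"offset": [8,-7,0],"rot": [0,0,-9.9]}

```text
time_s: 19.85
eef_pos: [0.4286, -0.1701, 0.3633]
eef_rot: [0.0, 0.269, 0.963, 0.0]
wrist_force: [0.2, -0.5, 0.7]
opening: 0.999
grasp_force: 0.0
```

>>> apply_moves:
  moves:
    - {"jaw": 1,"offset": [9,-5,-1],"rot": [0,0,-9.8]}
    - {"jaw": 1,"offset": [10,-3,0],"rot": [0,0,-9.8]}
    - {"jaw": 1,"offset": [11,-2,0],"rot": [0,0,-9.8]}
    - {"jaw": 1,"offset": [0,0,0],"rot": [0,0,0]}
    - {"jaw": 1,"offset": [0,0,0],"rot": [0,-10,0]}

```text
time_s: 20.48
eef_pos: [0.3987, -0.1687, 0.3633]
eef_rot: [0.088, 0.019, 0.996, -0.0]
wrist_force: [-0.9, -0.1, 0.4]
opening: 1.004
grasp_force: 0.0
```

>>> apply_moves:
  moves:
    - {"jaw": 1,"offset": [0,0,0],"rot": [0,-10,0]}
    - {"jaw": 1,"offset": [0,0,0],"rot": [0,-10,0]}
    - {"jaw": 1,"offset": [0,0,0],"rot": [0,0,0]}
    - {"jaw": 1,"offset": [0,0,0],"rot": [0,0,0]}
    - {"jaw": 1,"offset": [0,0,0],"rot": [0,0,0]}

```text
time_s: 21.1
eef_pos: [0.3979, -0.1686, 0.3652]
eef_rot: [0.258, 0.017, 0.966, -0.004]
wrist_force: [-0.1, -0.2, -0.8]
opening: 0.999
grasp_force: 0.0
```

```bash
python3 look4.py w7
```

```text
[ 0.39790891 -0.16862938  0.36517546] [[-0.87, 0.04, 0.5], [0.03, 1.0, -0.02], [-0.5, 0.0, -0.87]] [-1.01830779 -0.62583188  2.08373287  0.43552223  1.39269288 -2.56805491] 21.1
286.90021082262143 193.230040513081
```

View pics/w7.png

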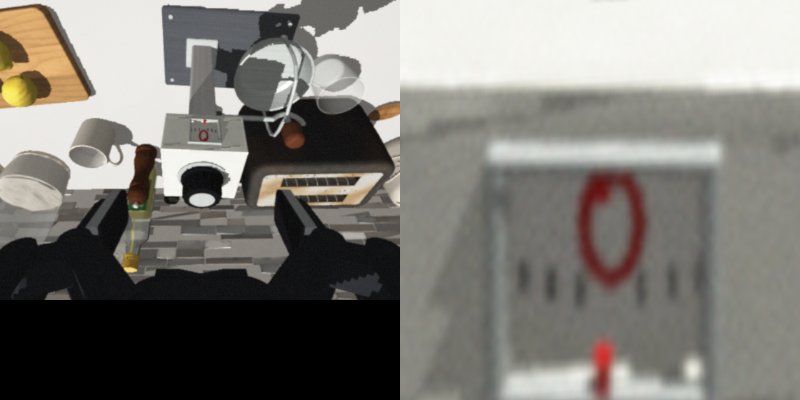

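The red 0 stands in the window, its centre at x≈612 against 604 for the window middle, so about 1.2 mm off. The pan hangs still and the arm is clear. Handing in.

```bash
python3 -c "
from bench import ctrl
print(ctrl.hand_in())"
```

```text
the job is handed in; nothing more can be done
None
```

The pan hangs still by its bail in the hook, the red 0 stands about 1 mm from the middle of the window, the tumbler, garlic and salt shaker were never touched, and I handed the job in at about 21 s (no verdict was returned).

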